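Scan the job ticket, then press the open phone into the test jig's corner and hold it

ROBOT

A 6-joint arm with a two-finger parallel gripper is mounted at the origin on a cart in front of the work surface, level with it; the furniture and walls round the work are solid. World frame = base frame: x ahead of the robot, y to its left, z up, the work surface at z = 0. Lengths are in m, angles in degrees, forces in N, time in s.
With the tool pointing down it reaches from about 0.3 to 0.75 m from the base axis. Payload 8.5 kg.
Tool frame: the origin (TCP) lies at the very end of the fingers, on their centre line; the grasp point (between the pads) lies 19 mm behind it; z points along the fingers, y is the line along which they close (so a half turn about z gives the same grasp; the last joint's range is limited). The gripper opens to 85 mm and grips with 20 to 120 N. Pads are 22 mm wide; open, the fingers measure 114 mm over their backs; the gripper's body (76 mm by 85 mm) begins 54 mm behind the grasp point. The pads swing forward as they close: fully open they stand 13 mm farther back than shut.
Start: joints at [57.107, 21.807, 74.336, -0, 83.858, -12.336], TCP at [0.193, 0.515, 0.208] pointing down, gripper open.
Joint ranges: [-178.18, 178.18], [-50.72, 133.34], [12.68, 142.11], [-81.47, 261.47], [9.98, 163.14], [-165.26, 165.26]. Speed limits (degrees/s): [136.94, 136.94, 180, 180, 180, 180].

INTERFACE

Orientations are given as a 3x3 rotation matrix whose columns are the frame's x, y, z axes.
In Python, from rig import env gives the robot as it stands.
- The arm moves only by the tool move_arm, never from a script. Its argument "plan" is a list of rows, each a list of 7 numbers: the turn, a rotation vector about the tool's x, y, z in degrees, then the shift along the tool's x, y, z in cm, then the gripper command: -1 is shut, 1 is fully open, values between are in proportion. In form: [[ax, ay, az, tx, ty, tz, jaw], ...]. A call has 1 to 5 rows; each row is the pose to reach, as a shift and turn from the pose commanded when the call began, along the tool's axes at that moment; what a row does not reach only later rows make up. A row lasts 1/10 s, in which the tool goes at most 50 mm and 8.59 degrees, less where a joint would pass 70% of its speed; a pose out of reach is approached as far as the arm can. A call with a gripper value outside its range is refused whole. The fingers move at their own pace and stop on an object; "squeeze" is the grip in N (left out, the last holds). Time passes only in rows, so rows that repeat a pose let the fingers close. It gives the time, the measured TCP pose, the force, the opening and the grip force at its end, in the units of the state.
- env.observe(): the state, without advancing time (a new reading comes with each control period).
- env.get_image(name): name is "side" or "top"; returns a dict with "color" (384x512x3 uint8, red, green, blue), "fov_y" (degrees; the focal length in pixels is half the picture's height over the tangent of half this angle, whatever the lens; pixels are square), "cx", "cy" (the principal point, pixels), "R" (3x3) and "t" (3): a world point X has camera coordinates R X + t. Camera axes: x right, y down, z forward; pixel columns grow to the right and rows downward; lengths in m; the calibration is good to about 2 mm. A picture is of the moment at which its call begins. There is no depth.
- env.close_job(): hands the job in; it is judged then, once.
Trained networks look in a picture, given as the dict that the camera call returned (one of the last four; its "shot" number tells which), for a name from the list of things; names that differ only in an ending like _2 or _b are one class to them, and where a whole thing is asked for, a point or a joint stands for the part that bears it (a point fixed in the world has none). Each returns a list of dicts, best first, with "conf" (0 to 1); they miss things now and then, are a little off and sometimes report something else, mostly with a low value. They report only what shows in the picture. A call takes as long as a camera call. They do not tell look-alikes from the thing itself.
- env.outline_of(target, picture): "mask" (384x512 bool, what is visible of it) and "bbox" ([centre column, centre row, width, height] in pixels, round what is visible of it).
- env.tip_of(target, picture): "pixel" ([column, row] in pixels: a listed point, or the origin of a listed thing).
The state is a dict: "time_s": time; "q": joint angles; "qvel": joint speeds; "joint_efforts": joint torques, N m; "position": TCP position; "tool_rot": TCP orientation; "ft_force": force on the tool from outside, world axes, zero at the start; "wrist_torque": the same for the moment, N m; "grip_width": finger opening in m; "gripper_force": force on a finger pad.
Only numpy, scipy, OpenCV 4.12 (cv2) and the standard library are available. Lean on these libraries where they do the work, as an engineer would, in place of code of your own. Each camera call takes 0.05 s, during which the arm holds its last target. There are 200 camera calls.

TASK

Book the repair in first: with the phone still lying where it is, squeeze the trigger of the hand scanner that lies in its bench cradle (it points at the ticket card) right in, and let it spring out again. Then pick up the open phone that lies on the bench (not the one under the microscope), lay it flat on the white rests of the test jig with its contact end (away from the orange ribbon tail) towards the sprung contacts, and push it home into the corner, so that its end pushes the contacts in and bears on the end stop while its long side bears on both side pins. Keep pressing it against both and finish like that, still holding it there (the contacts push it away if it is let go), and leave the screw dish, the small dropper bottle by the microscope and the tin alone.

Things in the scene. Friction and masses are not known exactly. Their poses are not given: they have to be found in the camera images.
- phone_mid (a point): Centre of the open phone, half-way up (2.5 mm above its underside): circuit board and battery in a thin dark frame; as a solid 66 x 150 x 5 mm, 0.1 to 0.17 kg. y runs along its length to the contact end, x across its width, z up. Starts flat on the worktop, contact end ahead, the end with the orange ribbon tail towards the robot. Grip across the width.
- phone_end (a point): Middle of the phone's contact end edge, half-way up, 75 mm from phone_mid; axes as phone_mid.
- phone: The same open phone; its origin lies on the underside, 5 mm from the centre. Use phone_mid for its position.
- jig: Fixed test jig (place and yaw vary): dark plate 190 x 124 x 10 mm with four white rests, tops 16 mm above the worktop, at x = -55 and 45, y = +-16 mm. Origin: centre of the plate's underside. x towards the end stop, y towards the side pins, z up. Grey head 34 mm high from x = 91 mm on. Seated, the phone has its y axis along jig x and its centre at jig (-5, 2, 18.5) mm.
- side_pins: Fixed on the jig: two steel dowel pins, 12 mm across, tops 27 mm above the worktop, at jig x = -55 and 45 mm on the +y side, faces at jig y = 35 mm. Origin and axes are the jig's. The 88 mm between them is free for a finger: 27 mm of bare plate lies beyond the phone's edge.
- pins_mid (a point): Point midway between the side pins, in the plane of their faces that the phone's long side bears on (jig y = 35 mm), 18.5 mm above the worktop; axes as the jig.
- end_stop: Fixed on the jig: two aluminium blocks 16 mm wide, tops 28 mm above the worktop, at jig y = +-24 mm, faces at jig x = 70 mm. Origin and axes are the jig's. Friction is dry and high (coefficient about 1): pressing the phone hard down on the rests or on the pins uses up part of the push towards the end stop.
- end_face (a point): Middle of the end stop's face plane (jig x = 70 mm, y = 0), 18.5 mm above the worktop; axes as the jig.
- contacts (a joint): Travel of the sprung contact block (black with brass pins, 28 mm wide) between the end-stop blocks: 0 = out, 4 mm proud of the end stop; 0.004 m = pushed in flush with the stop. Takes 3 N to start and 5 N when flush; pushes the phone back when that is let go.
- scanner: Fixed hand scanner lying on its side in a bench cradle (place and yaw vary), origin under the barrel's middle. Its black handle runs from the barrel along -x (to the robot): 30 mm thick in y, 28 mm high, centred 52 mm above the worktop, free space below. Barrel top 77 mm above the worktop. The ticket card, 86 mm high, stands 150 mm off in -y, beyond the barrel's nose.
- trigger_grip (a point): Where to pinch handle and trigger, from above, along the point's y: 62 mm along the handle (30 mm clear of the barrel), 52 mm above the worktop. Handle's back face is 19.5 mm to +y of it; the trigger's face about 25 mm to -y when out and 18 mm when in: about the middle of the squeezed pair. Axes as scanner.
- trigger (a joint): Orange scanner trigger on the handle's -y side, 18 mm high, 46 mm long, hinged at the barrel: 0 = out, 0.25 rad = fully in. Sprung: about 3 N to start, 8 N fully in; comes out by itself. Squeezed means over 0.19 rad, let go under 0.03 rad.
- screw_dish: Round steel dish with small screws, 70 mm across, 16 mm high; bystander. Origin at the centre of its underside.
- dropper_bottle: Small brown dropper bottle with a black cap, standing in front of the microscope, 26 mm across, 67 mm high; bystander. Origin at the centre of its underside.
- flux_tin: Small round green tin with a yellow lid, 39 mm across, 28 mm high; bystander. Origin at the centre of its underside.
Mind the look-alikes: they are no part of the job. Of the things that look like the phone, the larger one is meant.

How it is judged:
By the outcome, as a careful person would: the job done as asked, in the order asked, and still so for the second after the job is handed in, while the arm keeps its last pose, push and grip.
It also fails if it takes over 64 s, if anything falls off the work surface, if the arm or the gripper's body presses on something with over 40 N, if the wrist force passes 120 N, or if a joint passes its speed limit or range.

## Working session

There is one attempt and no reset: what is moved stays moved. The work goes in short steps, Python scripts to look and compute and a tool call to move; the robot and the scene stay as the last step left them, time stands still between calls to the robot, and variables do not carry over. Pictures are saved under pics/ and viewed, at most 10 in all, crops included, and the job is handed in when it is done.

Besides the shell and the picture viewer there is one more tool, called after "Emit:" as name(argument=value, ...), one argument or row to a line, values as JSON. move_arm: Moves the arm, as the interface text tells. Its arguments: {"type":"object","properties":{"plan":{"type":"array"},"squeeze":{"type":"number"}},"required":["plan"]}

```bash
mkdir -p pics; ls; cat > h.py <<'E'
import numpy as np, cv2
from rig import env
def ray(im,px):
    f=im["color"].shape[0]/2/np.tan(np.radians(im["fov_y"])/2)
    d=np.array([(px[0]-im["cx"])/f,(px[1]-im["cy"])/f,1.])
    R=np.array(im["R"]);t=np.array(im["t"])
    return -R.T@t, R.T@d
def at(im,px,z):
    c,d=ray(im,px); return c+d*(z-c[2])/d[2]
def proj(im,X):
    f=im["color"].shape[0]/2/np.tan(np.radians(im["fov_y"])/2)
    p=np.array(im["R"])@np.array(X)+np.array(im["t"]); return [im["cx"]+f*p[0]/p[2],im["cy"]+f*p[1]/p[2]]
def save(im,n): cv2.imwrite("pics/"+n+".png",im["color"][:,:,::-1])
E
python3 - <<'E'
from h import *
np.set_printoptions(precision=4,suppress=True)
Z={"phone_mid":.0025,"phone_end":.0025,"phone":0,"jig":0,"pins_mid":.0185,"end_face":.0185,"side_pins":0,"end_stop":0,"scanner":0,"trigger_grip":.052,"trigger":.052,"screw_dish":0,"dropper_bottle":0,"flux_tin":0}
ims={}
for n in("top","side"):
    im=ims[n]=env.get_image(n); save(im,n+"0"); print(n,ray(im,(256,192)),im["fov_y"])
    for k,z in Z.items():
        try:
            for r in env.tip_of(k,im)[:3]: print(n,k,r["conf"],np.array(r["pixel"]).round(1),at(im,r["pixel"],z))
        except Exception as e: print(k,e)
E
python3 -c "
import cv2,numpy as np
cv2.imwrite('pics/both0.png',np.vstack([cv2.imread('pics/top0.png')]))"
```

```text
pics
top (array([ 0.4016, -0.0801,  1.1243]), array([ 0.1204, -0.0226, -0.9927])) 56.81665185922467
top phone_mid 0.88 [345.8 194.1] [ 0.525  -0.3914  0.0025]
top phone_mid 0.59 [304.7 209. ] [ 0.4803 -0.2585  0.0025]
top phone_end 0.92 [291.6 196.6] [ 0.5206 -0.2185  0.0025]
top phone_end 0.59 [354.9 175.2] [ 0.5854 -0.4242  0.0025]
top phone 0.79 [349.2 198.6] [ 0.5106 -0.4021  0.    ]
top phone 0.61 [299.7 210.7] [ 0.4754 -0.2428  0.    ]
top phone 0.55 [339.8 143.5] [ 0.6913 -0.3821  0.    ]
top jig 0.56 [243.7 197.4] [ 0.5214 -0.0661  0.    ]
top end_face 0.55 [244.1 175.9] [ 0.5877 -0.0689  0.0185]
top scanner 0.7 [146.3 197.3] [0.5282 0.2435 0.    ]
top scanner 0.48 [242.1 199.6] [ 0.5145 -0.0609  0.    ]
top trigger_grip 0.61 [140.4 217. ] [0.463  0.2451 0.052 ]
trigger it knows: dropper_bottle, end_face, end_stop, flux_tin, jig, phone, phone_end, phone_mid, pins_mid, scanner, screw_dish, side_pins, trigger_grip
top screw_dish 0.8 [299.3 141.7] [ 0.6999 -0.2505  0.    ]
top dropper_bottle 0.39 [344.2 142.2] [ 0.6953 -0.3967  0.    ]
top flux_tin 0.71 [196.2 245.6] [0.3732 0.0
[... 555 characters left out ...]
745 -0.2599  0.    ]
side jig 0.75 [244.8 219.4] [ 0.5163 -0.0845  0.    ]
side pins_mid 0.57 [311.5 285.8] [ 0.5113 -0.4038  0.0185]
side end_face 0.72 [308.2 290.9] [ 0.4969 -0.4138  0.0185]
side end_face 0.42 [267.7 208.8] [ 0.5834 -0.0872  0.0185]
side scanner 0.61 [205.2 172.9] [0.5276 0.2536 0.    ]
side trigger_grip 0.97 [184.  163.3] [0.4524 0.2398 0.052 ]
trigger it knows: dropper_bottle, end_face, end_stop, flux_tin, jig, phone, phone_end, phone_mid, pins_mid, scanner, screw_dish, side_pins, trigger_grip
side screw_dish 0.91 [334.3 235.2] [ 0.6869 -0.248   0.    ]
side dropper_bottle 0.87 [376.  266.6] [ 0.6921 -0.3916  0.    ]
side flux_tin 0.7 [181.9 205.5] [0.3872 0.0598 0.    ]
```

View pics/top0.png

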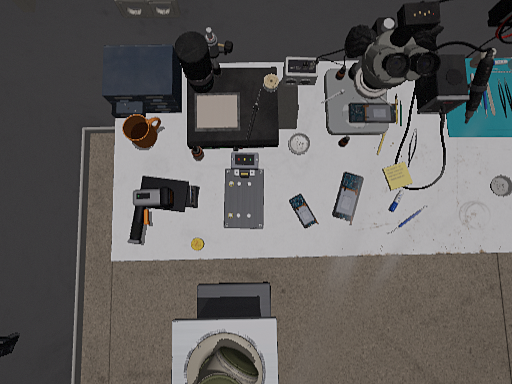

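View pics/side0.png

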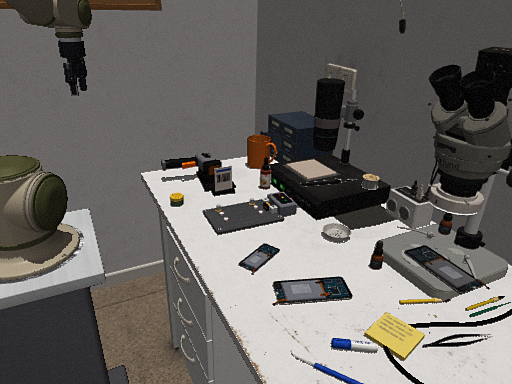

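Top view: large phone near (347,196), small look-alike near (303,210), jig (244,197) with its head at the top, scanner (150,205), tin (197,244), dish (299,143). I'll look closer and measure yaws.

```bash
python3 - <<'E'
from h import *
np.set_printoptions(precision=4,suppress=True)
T=env.get_image("top");S=env.get_image("side")
def rect(im,k,z,which=0):
    for r in env.outline_of(k,im)[:3]:
        m=r["mask"]; ys,xs=np.nonzero(m)
        P=np.array([at(im,(x,y),z)[:2] for x,y in zip(xs,ys)],np.float32)
        (c,s,a)=cv2.minAreaRect(P*1000); print(k,round(r["conf"],2),np.round(r["bbox"]),np.array(c).round(1),np.array(s).round(1),round(a,1))
for im in(T,S):
    for k,z in(("phone",.005),("jig",.010),("scanner",.052),("side_pins",.027),("end_stop",.028)): rect(im,k,z)
c=T["color"][:,:,::-1]; s=S["color"][:,:,::-1]
f=lambda a,w,h:cv2.resize(a,(w,h),interpolation=cv2.INTER_CUBIC)
A=f(c[165:255,110:210],400,360);B=f(c[145:235,205:305],400,360)
C=f(s[140:236,150:310],800//2,240);D=f(s[230:326,220:380],400,240)
cv2.imwrite("pics/crop1.png",np.vstack([np.hstack([A,B]),np.hstack([C,D])]))
E
```

```text
phone 0.89 [304. 209.  26.  33.] [ 476.  -250.8] [102.1  44.8] 27.1
phone 0.88 [349. 198.  27.  52.] [ 519.5 -397.1] [ 67.8 150.2] 70.9
jig 0.92 [243. 190.  40.  76.] [547.2 -66. ] [124.3 239.4] 88.8
scanner 0.9 [164. 208.  71.  65.] [482.8 173.5] [200.2 207.1] 85.6
side_pins 0.43 [230. 201.   6.  38.] [514.8 -23.9] [  9.4 106.2] 87.4
end_stop 0.69 [231. 201.   5.  36.] [514.7 -24. ] [ 12.3 106. ] 89.2
end_stop 0.62 [246. 173.  18.   8.] [598.5 -68.9] [62.7 19.1] 88.8
phone 0.71 [312. 293.  82.  28.] [ 510.6 -398.7] [ 70.3 160.3] 71.6
phone 0.68 [261. 258.  37.  27.] [ 469.6 -256.8] [106.6  47.6] 27.3
jig 0.76 [252. 215.  94.  41.] [549.1 -68.3] [270.  157.1] 0.2
jig 0.26 [338. 233.  28.  15.] [ 690.1 -247.3] [77.7 70.3] 28.4
scanner 0.94 [199. 174.  74.  43.] [484. 148.] [190.7 341.6] 9.3
scanner 0.6 [233. 206.  38.  12.] [487.6 -88.5] [ 37.8 111.6] 90.0
side_pins 0.62 [237. 206.  42.  11.] [506.5 -45.1] [ 33.9 116.3] 86.8
end_stop 0.43 [236. 207.  37.  12.] [504.4 -47.1] [ 34.6 113.4] 86.8
```

View pics/crop1.png

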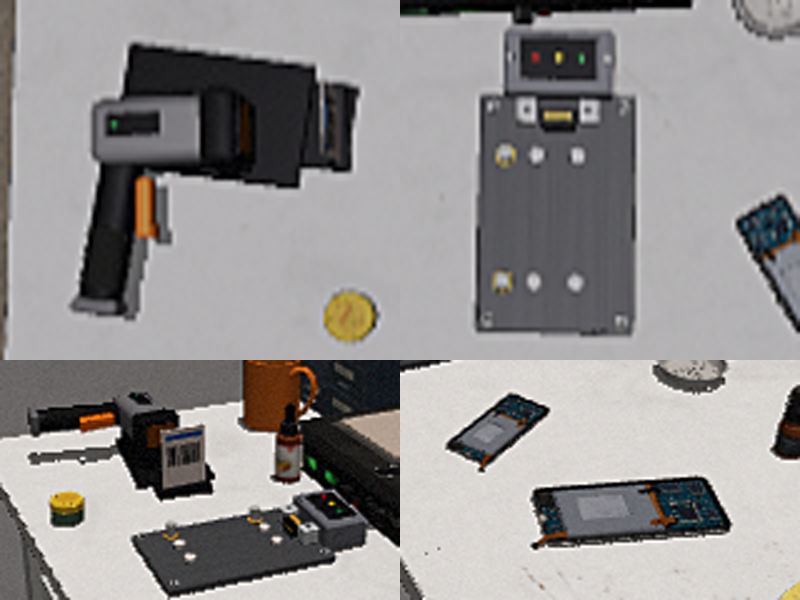

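```bash
cat >> h.py <<'E'
from scipy.spatial.transform import Rotation as Ro
np.set_printoptions(precision=4,suppress=True)
def down(yaw):  # tool z down, tool y along world direction yaw+90 (y axis of frame with that yaw)
    a=np.radians(yaw); y=np.array([-np.sin(a),np.cos(a),0]); z=np.array([0,0,-1.]); return np.column_stack([np.cross(y,z),y,z])
def go(p,R):
    s=env.observe(); R0=np.array(s["tool_rot"]); 
    rv=Ro.from_matrix(R0.T@R).as_rotvec(degrees=True); t=R0.T@(np.array(p)-np.array(s["position"]))*100
    print("turn",rv.round(2),"shift cm",t.round(2)); return rv,t
def st():
    s=env.observe(); print({k:np.round(s[k],4) for k in("time_s","q","position","ft_force","wrist_torque","grip_width","gripper_force")}); print(np.array(s["tool_rot"]))
def tri(ims,pxs):
    A=[];b=[]
    for im,p in zip(ims,pxs):
        c,d=ray(im,p); d=d/np.linalg.norm(d); M=np.eye(3)-np.outer(d,d); A.append(M);b.append(M@c)
    return np.linalg.lstsq(np.vstack(A),np.hstack(b),rcond=None)[0]
E
python3 - <<'E'
from h import *
from scipy.optimize import minimize
st()
T=env.get_image("top");S=env.get_image("side")
tg=[env.tip_of("trigger_grip",i)[0]["pixel"] for i in(T,S)]; print("grip tri",tri((T,S),tg))
# jig plate corners via red-free approach: pins
for n,p in(("pinF",(231.5,183.7)),("pinN",(230.5,215.5))): print(n,at(T,p,.027))
for n,p in(("stopL",(236.5,173)),("stopR",(252.7,173))): print(n,at(T,p,.028))
# orange trigger, handle dark
hsv=cv2.cvtColor(T["color"],cv2.COLOR_RGB2HSV)
m=(hsv[...,0]<20)&(hsv[...,1]>150)&(hsv[...,2]>100); m[:, :140]=0;m[:,155:]=0;m[:205]=0;m[:205]=0;m[230:]=0
ys,xs=np.nonzero(m);P=np.array([at(T,p,.058)[:2] for p in zip(xs,ys)],np.float32)*1000;print("trig",len(P),cv2.minAreaRect(P))
v=T["color"].max(2)<60
for r in range(208,240,3):
    c=np.nonzero(v[r,125:160])[0]+125
    if len(c): print(r,c.min(),c.max(),at(T,(c.min()-.5,r),.066)[:2],at(T,(c.max()+.5,r),.066)[:2])
E
```

```text
{'time_s': np.float64(2.0), 'q': array([ 57.107 ,  21.8069,  74.3334,   0.0009,  83.8575, -12.3337]), 'position': array([0.1931, 0.515 , 0.2076]), 'ft_force': array([-0.0904,  0.5263, -0.2798]), 'wrist_torque': array([ 0.0457,  0.0819, -0.0364]), 'grip_width': np.float64(0.0854), 'gripper_force': np.float64(0.0)}
[[-0.9363  0.3512  0.    ]
 [ 0.3512  0.9363  0.    ]
 [ 0.      0.     -1.    ]]
grip tri [0.4615 0.2469 0.0436]
pinF [ 0.5623 -0.0292  0.027 ]
pinN [ 0.4633 -0.0247  0.027 ]
stopL [ 0.5957 -0.0454  0.028 ]
stopR [ 0.5947 -0.0961  0.028 ]
trig 56 ((465.3254699707031, 226.6578369140625), (42.23462677001953, 11.929726600646973), 1.1030558347702026)
208 135 159 [0.4894 0.259 ] [0.4878 0.1846]
211 134 148 [0.4805 0.2618] [0.4796 0.2172]
214 134 148 [0.4716 0.2616] [0.4706 0.217 ]
217 133 148 [0.4627 0.2643] [0.4617 0.2169]
220 133 148 [0.4538 0.2641] [0.4528 0.2167]
223 132 149 [0.445  0.2669] [0.4439 0.2136]
226 132 142 [0.4362 0.2667] [0.4355 0.2341]
229 131 142 [0.4274 0.2694] [0.4267 0.234 ]
232 131 141 [0.4186 0.2692] [0.4179 0.2367]
235 130 141 [0.4099 0.2719] [0.4091 0.2366]
238 130 140 [0.4011 0.2717] [0.4004 0.2393]
```

```bash
python3 - <<'E'
from h import *
go((.460,.243,.15),down(-8))
E
```

```text
turn [ -0.    -0.   -12.55] shift cm [-34.54 -16.09   5.76]
```

Emit:
move_arm(
  plan=[
    [0,0,-12.5,-34.5,-16.1,5.8,1],
    [0,0,-12.5,-34.5,-16.1,5.8,1],
    [0,0,-12.5,-34.5,-16.1,5.8,1],
    [0,0,-12.5,-34.5,-16.1,5.8,1],
    [0,0,-12.5,-34.5,-16.1,5.8,1],
  ],
  squeeze=40,
)

```text
time_s: 2.7
position: [0.3641, 0.3402, 0.1706]
tool_rot: [[-0.99, 0.14, 0.0], [0.14, 0.99, 0.0], [-0.0, 0.0, -1.0]]
ft_force: [1.3, 0.8, -0.4]
grip_width: 0.0853
gripper_force: 0.0
```

```bash
python3 - <<'E'
from h import *
st();go((.460,.243,.15),down(-8))
E
```

```text
{'time_s': np.float64(2.7), 'q': array([ 29.4151,  18.4941,  86.0303,   0.0013,  75.4449, -52.5433]), 'position': array([0.3641, 0.3402, 0.1706]), 'ft_force': array([ 1.299 ,  0.7672, -0.4364]), 'wrist_torque': array([ 0.0061, -0.0552,  0.0657]), 'grip_width': np.float64(0.0853), 'gripper_force': np.float64(0.0)}
[[-0.9902  0.1399  0.0005]
 [ 0.1399  0.9902  0.0003]
 [-0.0004  0.0003 -1.    ]]
turn [ 0.02  0.02 -0.04] shift cm [-10.85  -8.28   2.06]
```

Emit:
move_arm(
  plan=[
    [0,0,0,-10.8,-8.3,2.1,1],
    [0,0,0,-10.8,-8.3,2.1,1],
    [0,0,0,-10.8,-8.3,2.1,1],
    [0,0,0,-10.8,-8.3,2.1,1],
    [0,0,0,-10.8,-8.3,2.1,1],
  ],
)

```text
time_s: 3.2
position: [0.4585, 0.244, 0.1495]
tool_rot: [[-0.99, 0.142, -0.001], [0.142, 0.99, 0.0], [0.001, -0.0, -1.0]]
ft_force: [-0.3, 0.9, 0.9]
grip_width: 0.0853
gripper_force: 0.0
```

```bash
python3 - <<'E'
from h import *
go((.460,.243,.031),down(-8))
T=env.get_image("top");S=env.get_image("side")
p=env.observe()["position"]; print(p,proj(T,p),proj(S,p))
f=lambda a,w,h:cv2.resize(a,(w,h),interpolation=cv2.INTER_CUBIC)
cv2.imwrite("pics/c2.png",np.hstack([f(T["color"][165:255,110:210],400,360),f(S["color"][115:205,150:250],400,360)])[:,:,::-1])
E
```

```text
turn [-0.   -0.03 -0.15] shift cm [-0.17 -0.08 11.85]
[0.4577 0.2451 0.1499] [np.float64(129.5361187242354), np.float64(217.12143118664886)] [np.float64(183.31044047101292), np.float64(133.28435279648113)]
```

View pics/c2.png

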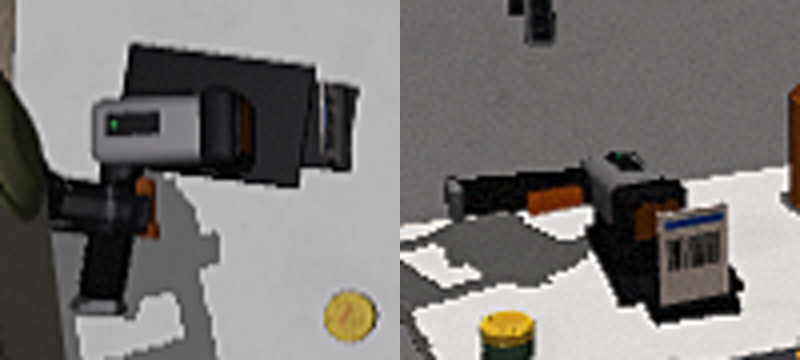

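The gripper stands over the handle, level with the trigger (fingertips at about (184,126) in the side view). Descend.

Emit:
move_arm(
  plan=[
    [0,0,0,-0.2,-0.2,5,1],
    [0,0,0,-0.2,-0.2,9,1],
    [0,0,0,-0.2,-0.2,11.9,1],
    [0,0,0,-0.2,-0.2,11.9,1],
    [0,0,0,-0.2,-0.2,11.9,1],
  ],
)

```text
time_s: 3.8
position: [0.46, 0.243, 0.0316]
tool_rot: [[-0.99, 0.139, 0.001], [0.139, 0.99, 0.0], [-0.001, 0.0, -1.0]]
ft_force: [-0.6, 1.1, 0.3]
grip_width: 0.0858
gripper_force: 0.0
```

```bash
python3 - <<'E'
from h import *
st()
E
```

```text
{'time_s': np.float64(3.8), 'q': array([ 14.7937,  30.4254,  93.2905,   0.0035,  56.2415, -67.2321]), 'position': array([0.46  , 0.243 , 0.0316]), 'ft_force': array([-0.5683,  1.0529,  0.2709]), 'wrist_torque': array([-0.0126, -0.0084,  0.0222]), 'grip_width': np.float64(0.0858), 'gripper_force': np.float64(0.0)}
[[-0.9903  0.1388  0.0007]
 [ 0.1388  0.9903  0.0002]
 [-0.0007  0.0003 -1.    ]]
```

Free. Squeeze.

Emit:
move_arm(
  plan=[
    [0,0,0,0,0,0,-1],
    [0,0,0,0,0,0,-1],
    [0,0,0,0,0,0,-1],
    [0,0,0,0,0,0,-1],
    [0,0,0,0,0,0,-1],
  ],
  squeeze=30,
)

```text
time_s: 4.3
position: [0.4609, 0.246, 0.0327]
tool_rot: [[-0.99, 0.142, 0.004], [0.142, 0.99, 0.008], [-0.003, 0.009, -1.0]]
ft_force: [-3.5, 21.5, 9.9]
grip_width: 0.0366
gripper_force: 30.6
```

Emit:
move_arm(
  plan=[
    [0,0,0,0,0,0,-1],
    [0,0,0,0,0,0,-1],
    [0,0,0,0,0,0,-1],
    [0,0,0,0,0,0,-1],
    [0,0,0,0,0,0,-1],
  ],
)

```text
time_s: 4.8
position: [0.461, 0.246, 0.0327]
tool_rot: [[-0.99, 0.142, 0.004], [0.142, 0.99, 0.008], [-0.003, 0.008, -1.0]]
ft_force: [-4.6, 21.5, 10.0]
grip_width: 0.0369
gripper_force: 30.5
```

```bash
python3 - <<'E'
from h import *
st()
T=env.get_image("top");S=env.get_image("side")
f=lambda a,w,h:cv2.resize(a,(w,h),interpolation=cv2.INTER_CUBIC)
cv2.imwrite("pics/c3.png",np.hstack([f(T["color"][165:255,110:210],400,360),f(S["color"][115:205,150:250],400,360)])[:,:,::-1])
E
```

```text
{'time_s': np.float64(4.8), 'q': array([ 14.8818,  30.3542,  93.1858,   0.4468,  56.0993, -67.1954]), 'position': array([0.461 , 0.246 , 0.0327]), 'ft_force': array([-4.6353, 21.4546,  9.9582]), 'wrist_torque': array([ 3.5895,  0.598 , -0.4476]), 'grip_width': np.float64(0.0369), 'gripper_force': np.float64(30.5121)}
[[-0.9898  0.1421  0.0044]
 [ 0.1421  0.9898  0.0079]
 [-0.0033  0.0084 -1.    ]]
```

View pics/c3.png

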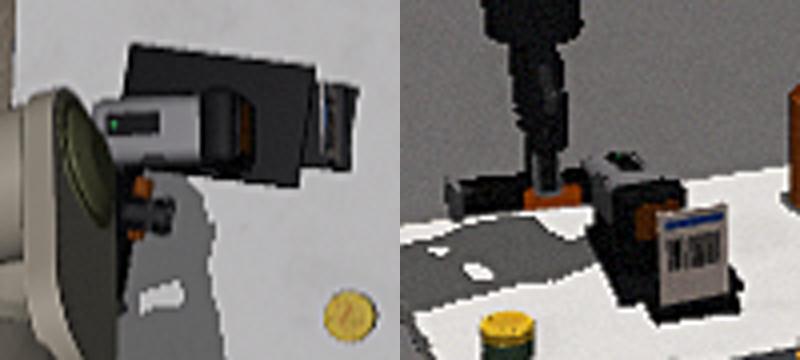

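Width 37 mm means the trigger is fully in (finger sits on the orange trigger). Release.

Emit:
move_arm(
  plan=[
    [0,0,0,0,0,0,1],
    [0,0,0,0,0,0,1],
    [0,0,0,0,0,0,1],
    [0,0,0,0,0,0,1],
    [0,0,0,0,0,0,1],
  ],
)

```text
time_s: 5.4
position: [0.46, 0.2419, 0.0306]
tool_rot: [[-0.99, 0.14, -0.0], [0.14, 0.99, -0.0], [0.0, -0.0, -1.0]]
ft_force: [-0.4, 0.8, -0.2]
grip_width: 0.0857
gripper_force: 0.0
```

Emit:
move_arm(
  plan=[
    [0,0,0,0,0,0,1],
    [0,0,0,0,0,-5,1],
    [0,0,0,0,0,-10,1],
    [0,0,0,0,0,-13,1],
    [0,0,0,0,0,-13,1],
  ],
)

```text
time_s: 5.9
position: [0.4618, 0.2427, 0.1649]
tool_rot: [[-0.99, 0.14, 0.008], [0.14, 0.99, 0.002], [-0.008, 0.003, -1.0]]
ft_force: [-0.2, -0.5, -0.8]
grip_width: 0.0854
gripper_force: 0.0
```

```bash
python3 - <<'E'
from h import *
st()
for y in(-19.1,160.9): go((.5195,-.3971,.16),down(y-90))
T=env.get_image("top");S=env.get_image("side")
f=lambda a,w,h:cv2.resize(a,(w,h),interpolation=cv2.INTER_CUBIC)
cv2.imwrite("pics/c4.png",np.hstack([f(T["color"][165:255,110:210],400,360),f(S["color"][115:205,150:250],400,360)])[:,:,::-1])
E
```

```text
{'time_s': np.float64(5.9), 'q': array([ 14.703 ,  20.8456,  83.3675,  -0.0022,  75.2999, -67.244 ]), 'position': array([0.4618, 0.2427, 0.1649]), 'ft_force': array([-0.1516, -0.5489, -0.8015]), 'wrist_torque': array([0.0199, 0.0202, 0.0334]), 'grip_width': np.float64(0.0854), 'gripper_force': np.float64(0.0)}
[[-0.9901  0.1401  0.0082]
 [ 0.1401  0.9901  0.0021]
 [-0.0079  0.0033 -1.    ]]
turn [  0.53   0.16 101.05] shift cm [-14.67 -62.54   0.4 ]
turn [ -0.15   0.5  -78.95] shift cm [-14.67 -62.54   0.4 ]
```

View pics/c4.png

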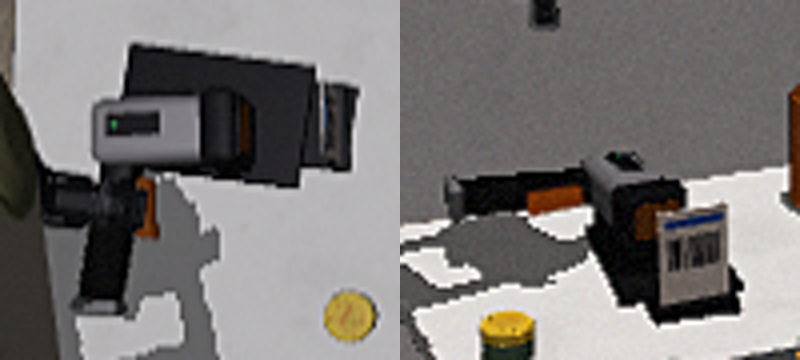

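Trigger sprang out. Head for the phone.

Emit:
move_arm(
  plan=[
    [0,0.5,11.1,-14.7,-62.5,0.4,0.72],
    [0,0.5,11.1,-14.7,-62.5,0.4,0.72],
    [0,0.5,11.1,-14.7,-62.5,0.4,0.72],
    [0,0.5,11.1,-14.7,-62.5,0.4,0.72],
    [0,0.5,11.1,-14.7,-62.5,0.4,0.72],
  ],
)

```text
time_s: 6.5
position: [0.4817, -0.0086, 0.1575]
tool_rot: [[-0.945, 0.328, -0.012], [0.328, 0.945, 0.003], [0.012, -0.001, -1.0]]
ft_force: [1.0, -0.3, 0.5]
grip_width: 0.0731
gripper_force: 0.0
```

```bash
python3 - <<'E'
from h import *
go((.5195,-.3971,.16),down(-19.1))
E
```

```text
turn [-0.06 -0.68 -0.05] shift cm [-16.32 -35.46  -0.41]
```

Emit:
move_arm(
  plan=[
    [0,-0.5,0,-16,-35,-0.4,0.72],
    [0,-0.5,0,-16,-35,-0.4,0.72],
    [0,-0.5,0,-16,-35,-0.4,0.72],
    [0,-0.5,0,-16,-35,-0.4,0.72],
    [0,-0.5,0,-16,-35,-0.4,0.72],
  ],
)

```text
time_s: 7.0
position: [0.5054, -0.2574, 0.1591]
tool_rot: [[-0.944, 0.329, -0.003], [0.329, 0.945, 0.001], [0.003, 0.0, -1.0]]
ft_force: [1.6, 0.4, 1.0]
grip_width: 0.0731
gripper_force: 0.0
```

```bash
python3 - <<'E'
from h import *
go((.5195,-.3971,.16),down(-19.1))
E
```

```text
turn [ 0.03 -0.19 -0.08] shift cm [ -5.92 -12.73  -0.12]
```

Emit:
move_arm(
  plan=[
    [0,0,0,-5.8,-12.5,0,0.72],
    [0,0,0,-5.8,-12.5,0,0.72],
    [0,0,0,-5.8,-12.5,0,0.72],
    [0,0,0,-5.8,-12.5,0,0.72],
    [0,0,0,-5.8,-12.5,0,0.72],
  ],
)

```text
time_s: 7.5
position: [0.5193, -0.3929, 0.1587]
tool_rot: [[-0.944, 0.329, -0.003], [0.329, 0.944, 0.002], [0.003, 0.001, -1.0]]
ft_force: [0.1, 0.3, -0.1]
grip_width: 0.0736
gripper_force: 0.0
```

```bash
python3 - <<'E'
from h import *
st();go((.518,-.3975,.03),down(-19.1))
S=env.get_image("side");T=env.get_image("top")
# phone outline fitting in both views: reproject hypothesised rectangle edges
for im in(S,T):
    r=[r for r in env.outline_of("phone",im) if abs(at(im,r["bbox"][:2],.003)[1]+.4)<.05]
    for q in r[:1]:
        cv2.imwrite("m.png",q["mask"]*255); ys,xs=np.nonzero(q["mask"]); P=np.array([at(im,p,.0025)[:2] for p in zip(xs,ys)],np.float32)*1000
        print(q["conf"],len(P),cv2.minAreaRect(P),P.mean(0))
E
```

```text
{'time_s': np.float64(7.5), 'q': array([ -47.4924,   34.1593,   61.0915,   -0.0319,   84.9559, -118.2643]), 'position': array([ 0.5193, -0.3929,  0.1587]), 'ft_force': array([ 0.14  ,  0.2988, -0.0556]), 'wrist_torque': array([ 0.0115, -0.0487, -0.0234]), 'grip_width': np.float64(0.0736), 'gripper_force': np.float64(0.0)}
[[-0.9442  0.3293 -0.0028]
 [ 0.3293  0.9442  0.0023]
 [ 0.0034  0.0012 -1.    ]]
turn [ 0.07 -0.2  -0.13] shift cm [-0.08 -0.5  12.87]
0.95 1740 ((512.5720825195312, -396.395751953125), (70.32732391357422, 160.4114990234375), 71.54643249511719) [ 514.9608 -398.9214]
0.67 96 ((545.6348876953125, -380.467529296875), (19.969409942626953, 110.96900939941406), 75.15501403808594) [ 564.9822 -383.3241][ WARN:0@2.101] global loadsave.cpp:1063 imwrite_ Unsupported depth image for selected encoder is fallbacked to CV_8U.
```

Emit:
move_arm(
  plan=[
    [0,0,0,-0.1,-0.4,5,0.88],
    [0,0,0,-0.1,-0.4,10,0.88],
    [0,0,0,-0.1,-0.4,13,0.88],
    [0,0,0,-0.1,-0.4,13,0.88],
    [0,0,0,-0.1,-0.4,13,0.88],
  ],
)

```text
time_s: 8.2
position: [0.5202, -0.3969, 0.0324]
tool_rot: [[-0.945, 0.327, 0.001], [0.327, 0.945, -0.002], [-0.001, -0.001, -1.0]]
ft_force: [0.4, 0.1, 0.2]
grip_width: 0.0804
gripper_force: 0.0
```

```bash
python3 - <<'E'
from h import *
st()
S=env.get_image("side");T=env.get_image("top")
f=lambda a,w,h:cv2.resize(a,(w,h),interpolation=cv2.INTER_CUBIC)
cv2.imwrite("pics/c5.png",np.hstack([f(T["color"][150:240,300:400],400,360),f(S["color"][230:320,260:360],400,360)])[:,:,::-1])
E
```

```text
{'time_s': np.float64(8.2), 'q': array([ -47.6714,   41.023 ,   69.9469,   -0.0434,   68.9367, -118.5425]), 'position': array([ 0.5202, -0.3969,  0.0324]), 'ft_force': array([0.3803, 0.0873, 0.207 ]), 'wrist_torque': array([-0.0077, -0.0399,  0.0582]), 'grip_width': np.float64(0.0804), 'gripper_force': np.float64(0.0)}
[[-0.9449  0.3274  0.0006]
 [ 0.3274  0.9449 -0.0017]
 [-0.0011 -0.0014 -1.    ]]
```

View pics/c5.png

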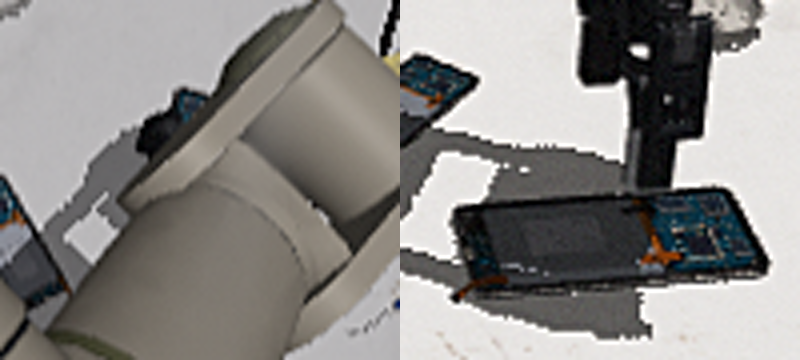

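```bash
python3 - <<'E'
from h import *
S=env.get_image("side"); s=env.observe(); p=np.array(s["position"]);y=np.array(s["tool_rot"])[:,1]
for k in(-.04,.04): 
  for dz in (0,.01,.05): print(k,dz,((np.array(proj(S,p+k*y+[0,0,dz]))-[260,230])*4+[400,0]).round())
u=np.array([np.cos(np.radians(-19)),np.sin(np.radians(-19)),0]);v=np.array([-u[1],u[0],0])
for a,b in((75,33),(75,-33),(-75,-33),(-75,33)): print(((np.array(proj(S,np.array([.518,-.3975,.005])+u*a/1000+v*b/1000))-[260,230])*4+[400,0]).round())
E
```

```text
-0.04 0 [640. 240.]
-0.04 0.01 [642. 223.]
-0.04 0.05 [650. 154.]
0.04 0 [597. 138.]
0.04 0.01 [598. 122.]
0.04 0.05 [605.  57.]
[730. 182.]
[775. 267.]
[473. 289.]
[450. 201.]
```

Phone's predicted corners match the picture within ~1 px. The near finger is visible at about (650,190) in the crop. Descend carefully with force checks.

Emit:
move_arm(
  plan=[
    [0,0,0,0,0,1.5,0.8],
    [0,0,0,0,0,1.5,0.8],
    [0,0,0,0,0,2,0.8],
    [0,0,0,0,0,2,0.8],
    [0,0,0,0,0,2,0.8],
  ],
)

```text
time_s: 8.85
position: [0.5197, -0.3972, 0.0117]
tool_rot: [[-0.945, 0.328, 0.0], [0.328, 0.945, -0.001], [-0.001, -0.001, -1.0]]
ft_force: [-0.1, 0.6, 1.0]
grip_width: 0.0767
gripper_force: 0.0
```

```bash
python3 - <<'E'
from h import *
st()
S=env.get_image("side")
f=lambda a,w,h:cv2.resize(a,(w,h),interpolation=cv2.INTER_CUBIC)
cv2.imwrite("pics/c6.png",f(S["color"][230:310,270:370],800,640)[:600,:,::-1])
E
```

```text
{'time_s': np.float64(8.85), 'q': array([ -47.7209,   42.3996,   71.0018,   -0.0447,   66.5295, -118.543 ]), 'position': array([ 0.5197, -0.3972,  0.0117]), 'ft_force': array([-0.0586,  0.6307,  1.0252]), 'wrist_torque': array([-0.0032,  0.0182,  0.0144]), 'grip_width': np.float64(0.0767), 'gripper_force': np.float64(0.0)}
[[-0.9446  0.3282  0.0003]
 [ 0.3282  0.9446 -0.0014]
 [-0.0007 -0.0012 -1.    ]]
```

View pics/c6.png

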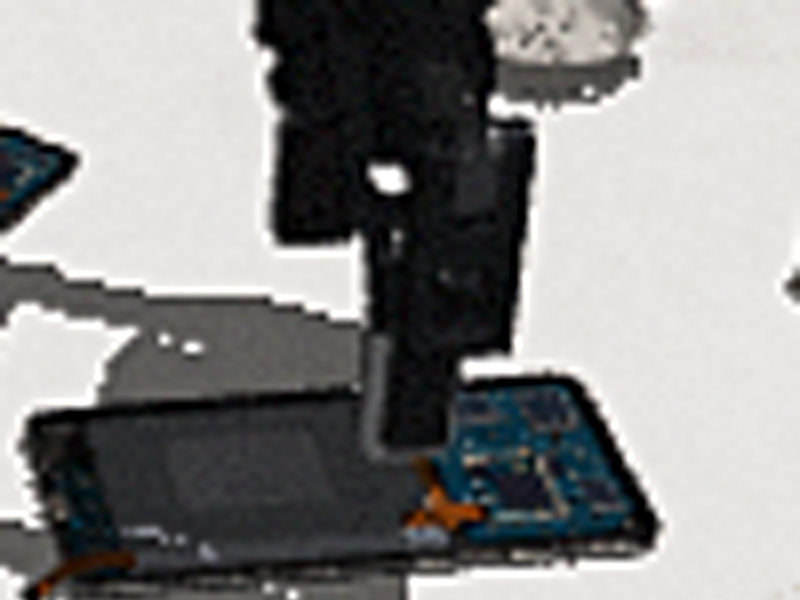

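```bash
python3 - <<'E'
from h import *
S=env.get_image("side"); s=env.observe(); p=np.array(s["position"]);R=np.array(s["tool_rot"])
c,d=ray(S,(321,286))
for off in(-.053,-.045,-.038,0,.038):
    k=((p+off*R[:,1]-c)@R[:,1])/(d@R[:,1]); X=c+k*d; print(off,X,R.T@(X-p))
for k in(-1,1):
  for n,q in(("near",-.038),("far",.038)): print(n,proj(S,p+q*R[:,1]+k*.011*R[:,0]))
E
```

```text
-0.053 [ 0.4998 -0.4463  0.054 ] [ 0.0027 -0.053  -0.0424]
-0.045 [ 0.5052 -0.4398  0.0472] [-0.0003 -0.045  -0.0356]
-0.038 [ 0.51   -0.434   0.0412] [-0.0029 -0.038  -0.0296]
0 [ 0.5359 -0.4028  0.0087] [-0.0171  0.      0.0029]
0.038 [ 0.5618 -0.3717 -0.0239] [-0.0314  0.038   0.0354]
near [np.float64(323.6022933412884), np.float64(297.898848369917)]
far [np.float64(313.1880453792438), np.float64(273.25646031752285)]
near [np.float64(312.4567473274866), np.float64(298.68555968948726)]
far [np.float64(302.9428426251211), np.float64(273.90235850252407)]
```

Emit:
move_arm(
  plan=[
    [0,0,0,0,0,0.3,0.8],
    [0,0,0,0,0,0.6,0.8],
    [0,0,0,0,0,0.9,0.8],
    [0,0,0,0,0,0.9,0.8],
  ],
)

```text
time_s: 9.35
position: [0.5193, -0.3968, 0.0014]
tool_rot: [[-0.945, 0.328, -0.001], [0.328, 0.945, 0.0], [0.001, -0.0, -1.0]]
ft_force: [-0.1, -0.3, 0.1]
grip_width: 0.077
gripper_force: 0.0
```

Emit:
move_arm(
  plan=[
    [0,0,0,0,0,0.3,0.8],
    [0,0,0,0,0,0.5,0.8],
    [0,0,0,0,0,0.5,0.8],
  ],
)

```text
time_s: 9.65
position: [0.5194, -0.3969, -0.0033]
tool_rot: [[-0.945, 0.328, -0.001], [0.328, 0.945, -0.0], [0.0, -0.001, -1.0]]
ft_force: [0.3, -0.3, -0.2]
grip_width: 0.0768
gripper_force: 0.0
```

```bash
python3 - <<'E'
from h import *
st()
S=env.get_image("side")
f=lambda a,w,h:cv2.resize(a,(w,h),interpolation=cv2.INTER_CUBIC)
cv2.imwrite("pics/c7.png",f(S["color"][230:310,270:370],800,640)[:600,:,::-1])
E
```

```text
{'time_s': np.float64(9.65), 'q': array([ -47.7216,   43.4334,   71.6894,   -0.0433,   64.8867, -118.5456]), 'position': array([ 0.5194, -0.3969, -0.0033]), 'ft_force': array([ 0.2849, -0.3254, -0.1527]), 'wrist_torque': array([-0.0075, -0.0047, -0.0335]), 'grip_width': np.float64(0.0768), 'gripper_force': np.float64(0.0)}
[[-0.9446  0.3282 -0.0006]
 [ 0.3282  0.9446 -0.0003]
 [ 0.0005 -0.0005 -1.    ]]
```

View pics/c7.png

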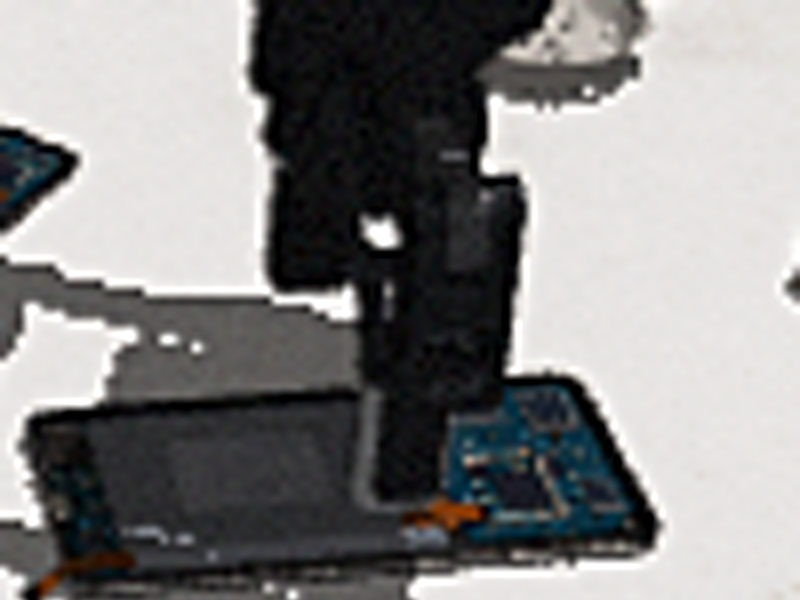

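Emit:
move_arm(
  plan=[
    [0,0,0,0,0,0.3,0.8],
    [0,0,0,0,0,0.6,0.8],
    [0,0,0,0,0,0.6,0.8],
  ],
)

```text
time_s: 10.0
position: [0.5194, -0.3968, -0.0095]
tool_rot: [[-0.945, 0.328, -0.001], [0.328, 0.945, -0.0], [0.001, -0.0, -1.0]]
ft_force: [0.2, 0.4, -0.2]
grip_width: 0.0771
gripper_force: 0.0
```

Emit:
move_arm(
  plan=[
    [0,0,0,0,0,0.2,0.8],
    [0,0,0,0,0,0.4,0.8],
    [0,0,0,0,0,0.4,0.8],
  ],
)

```text
time_s: 10.3
position: [0.5194, -0.3969, -0.0132]
tool_rot: [[-0.945, 0.328, -0.001], [0.328, 0.945, -0.0], [0.0, -0.001, -1.0]]
ft_force: [0.4, 0.4, -1.0]
grip_width: 0.0772
gripper_force: 0.0
```

```bash
python3 - <<'E'
from h import *
S=env.get_image("side")
f=lambda a,w,h:cv2.resize(a,(w,h),interpolation=cv2.INTER_CUBIC)
cv2.imwrite("pics/c8.png",f(S["color"][230:310,270:370],800,640)[:600,:,::-1])
# finger bottom: dark connected column profile
g=S["color"].max(2); print(g[280:306,314:328:2])
E
```

```text
[[ 21  23  13  25  20  18  11]
 [ 33   9   6  20  16  12  23]
 [ 38  43   5  21  19  26  38]
 [ 46  97  15  21  30  19  33]
 [ 36  95  18  16  26  22  23]
 [ 46  96  15  15  10  14  16]
 [ 60  75  11  15   7   8  69]
 [ 57  71  16  17  22  18  74]
 [ 58  74  16  15  16   8  68]
 [ 68  65  20  19  23  15  69]
 [ 71  50  11  20  16  12  73]
 [ 76  39  11  24  26  30  64]
 [ 76  42  19  19  17  29  43]
 [ 80  32  11  17  16  28 138]
 [ 87  24  14  14  17  54 131]
 [ 85  34  15  18  17  77 140]
 [ 79  54  21  25  39 104  31]
 [ 74  72  95  87  98 106  34]
 [ 65  62  55  61  49  52  32]
 [ 26  27  14   4  33  35  20]
 [ 24  32  41  49 119 120  67]
 [ 54  59  29  56  82  72  90]
 [ 67 101 103  92 255 255 252]
 [ 99  98 101  89 239 239 233]
 [ 95  98  94  85  92 235 230]
 [ 91  92  88  87 237 234 230]]
```

Emit:
move_arm(
  plan=[
    [0,0,0,0,0,0.2,0.8],
    [0,0,0,0,0,0.4,0.8],
    [0,0,0,0,0,0.6,0.8],
    [0,0,0,0,0,0.6,0.8],
  ],
)

```text
time_s: 10.75
position: [0.5194, -0.3969, -0.0193]
tool_rot: [[-0.945, 0.328, -0.001], [0.328, 0.945, -0.0], [0.001, -0.001, -1.0]]
ft_force: [0.1, 0.3, 0.3]
grip_width: 0.077
gripper_force: 0.0
```

View pics/c8.png

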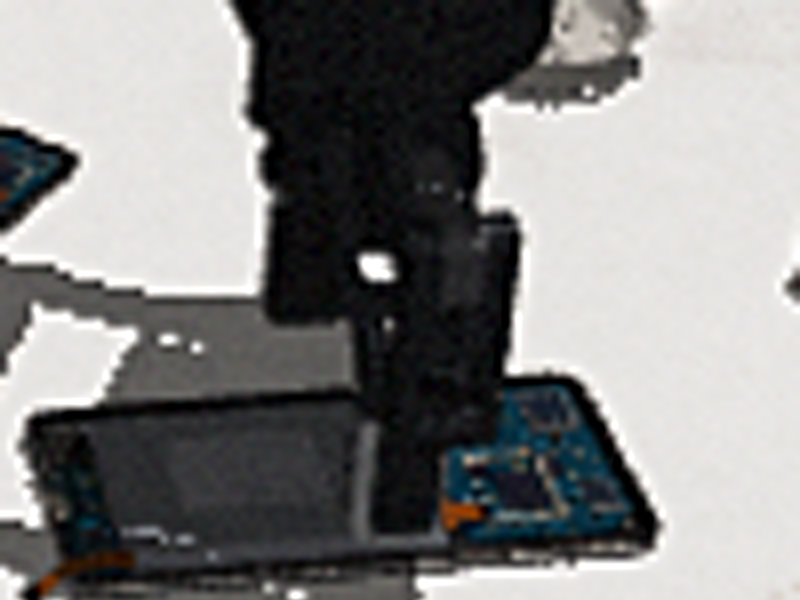

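The near finger end was at crop row ~535, just above the phone's near edge (~555): the finger ends stand well behind the reported TCP. That was my tenth and last picture, so I continue by force and numbers.

Emit:
move_arm(
  plan=[
    [0,0,0,0,0,0.2,0.8],
    [0,0,0,0,0,0.4,0.8],
    [0,0,0,0,0,0.4,0.8],
    [0,0,0,0,0,0.4,0.8],
  ],
)

```text
time_s: 11.15
position: [0.5195, -0.397, -0.023]
tool_rot: [[-0.945, 0.328, -0.0], [0.328, 0.945, -0.001], [0.0, -0.001, -1.0]]
ft_force: [-0.3, -0.6, -1.0]
grip_width: 0.0768
gripper_force: 0.0
```

```bash
python3 - <<'E'
from h import *
st();S=env.get_image("side")
g=S["color"].max(2); print(g[290:312,310:328:2])
E
```

```text
{'time_s': np.float64(11.15), 'q': array([ -47.722 ,   44.8587,   72.475 ,   -0.0465,   62.6475, -118.5429]), 'position': array([ 0.5195, -0.397 , -0.023 ]), 'ft_force': array([-0.2791, -0.5667, -0.9845]), 'wrist_torque': array([-0.0296, -0.0138,  0.0029]), 'grip_width': np.float64(0.0768), 'gripper_force': np.float64(0.0)}
[[-0.9446  0.3282 -0.0003]
 [ 0.3282  0.9446 -0.0007]
 [ 0.0001 -0.0008 -1.    ]]
[[ 58  45  65  51  10  16  15   7  43]
 [ 56  33  74  36  25  16  14  21  73]
 [ 44  43  75  36  21  15  17  33  34]
 [ 46  42  85  35  16  19  20  32 140]
 [ 44  37  84  30  17  12  17  45 134]
 [ 53  30  85  28  23  15  20  50 141]
 [ 46  38  87  18  20  18  19  68  44]
 [ 62  43  86  16  19  17  21  76  35]
 [ 60  42  85  13  23  19  21  85  28]
 [ 44  41  93  13  20  16   7  60  24]
 [ 11   4  84  29  20  28  31 101  68]
 [ 68  54  67  65  72  68 125  75  89]
 [ 46  47  67  94 103 102 255 255 250]
 [ 96 102 100  94  93  88 243 239 234]
 [ 86  94  95  93  97  92  60 237 232]
 [ 92  88  93  93  94  95  68 237 232]
 [ 96  97  96  94 101  92 102 235 232]
 [ 95  97  94  95  90  91 247 233 232]
 [ 91  97  92  94  91  88 234 234 231]
 [ 89  91  96  98  89  98  69 244 230]
 [ 98  95  92  93 101  94  75 226 235]
 [ 87  96  92  98  90  90  88  55 235]]
```

```bash
python3 - <<'E'
from h import *
S=env.get_image("side"); s=env.observe(); p=np.array(s["position"]);R=np.array(s["tool_rot"])
for off in(-.0385,-.053): 
  for z in(0,.005,.01): X=p+off*R[:,1];X[2]=z; print(off,z,proj(S,X))
E
```

```text
-0.0385 0 [np.float64(317.4752050815879), np.float64(303.12663070947275)]
-0.0385 0.005 [np.float64(317.7165631004986), np.float64(301.1240445911079)]
-0.0385 0.01 [np.float64(317.9593485060441), np.float64(299.1096152173448)]
-0.053 0 [np.float64(319.5626246494653), np.float64(308.4203337562516)]
-0.053 0.005 [np.float64(319.81449754459044), np.float64(306.3983489385269)]
-0.053 0.01 [np.float64(320.06788633290216), np.float64(304.3641948359438)]
```

Emit:
move_arm(
  plan=[
    [0,0,0,0,0,0.2,0.8],
    [0,0,0,0,0,0.3,0.8],
    [0,0,0,0,0,0.3,0.8],
  ],
)

```text
time_s: 11.55
position: [0.5195, -0.397, -0.0261]
tool_rot: [[-0.945, 0.328, -0.0], [0.328, 0.945, -0.001], [0.0, -0.001, -1.0]]
ft_force: [0.2, -0.1, -0.0]
grip_width: 0.0769
gripper_force: 0.0
```

Emit:
move_arm(
  plan=[
    [0,0,0,0,0,0.2,0.8],
    [0,0,0,0,0,0.2,0.8],
    [0,0,0,0,0,0.2,0.8],
  ],
)

```text
time_s: 11.85
position: [0.5195, -0.3971, -0.0279]
tool_rot: [[-0.945, 0.328, -0.0], [0.328, 0.945, -0.001], [0.0, -0.001, -1.0]]
ft_force: [-0.6, -0.4, -0.1]
grip_width: 0.0765
gripper_force: 0.0
```

Emit:
move_arm(
  plan=[
    [0,0,0,0,0,0.2,0.8],
    [0,0,0,0,0,0.2,0.8],
    [0,0,0,0,0,0.2,0.8],
  ],
)

```text
time_s: 12.15
position: [0.5195, -0.397, -0.0299]
tool_rot: [[-0.945, 0.328, -0.0], [0.328, 0.945, -0.001], [0.0, -0.001, -1.0]]
ft_force: [-0.7, 0.2, -0.3]
grip_width: 0.0771
gripper_force: 0.0
```

Emit:
move_arm(
  plan=[
    [0,0,0,0,0,0.2,0.7],
    [0,0,0,0,0,0.2,0.7],
    [0,0,0,0,0,0.2,0.7],
  ],
)

```text
time_s: 12.45
position: [0.5195, -0.397, -0.032]
tool_rot: [[-0.945, 0.328, -0.0], [0.328, 0.945, -0.001], [0.0, -0.001, -1.0]]
ft_force: [0.2, -0.4, 1.0]
grip_width: 0.0726
gripper_force: 0.0
```

```bash
python3 - <<'E'
from h import *
st();S=env.get_image("side")
g=S["color"].max(2); print(g[296:314,308:328:2])
E
```

```text
{'time_s': np.float64(12.45), 'q': array([ -47.722 ,   45.527 ,   72.803 ,   -0.048 ,   61.6524, -118.5441]), 'position': array([ 0.5195, -0.397 , -0.032 ]), 'ft_force': array([ 0.196 , -0.4225,  0.999 ]), 'wrist_torque': array([-0.    ,  0.0194, -0.0145]), 'grip_width': np.float64(0.0726), 'gripper_force': np.float64(0.0)}
[[-0.9446  0.3281 -0.0003]
 [ 0.3281  0.9446 -0.0007]
 [ 0.0001 -0.0008 -1.    ]]
[[ 47  46  34  94   9  21  21  18 112  34]
 [ 61  65  37  90  13  16  16  11 100  35]
 [ 69  66  43  95  21  16  16  16  65  31]
 [ 59  46  31  96  12  12  25  21  46  21]
 [ 13  12  46 100   9   8  20   9 106  68]
 [ 74  73  62  73  14  28  13   4  84  94]
 [ 52  49  61  71  14  10  15   0 255 251]
 [ 96  98  92  92  16  16  19  18 247 235]
 [135  94  90  91  53  54  71  66 241 230]
 [ 90  94 101  88  95  95  98  70 237 230]
 [ 89  91  90  98 101  96  95 102 236 230]
 [ 97  92  96  94  96  88  95 249 236 231]
 [ 94  91  95  93  98  94  92 243 242 232]
 [ 90  97  92 100  88  95  93  72 225 235]
 [ 90  91  94  97  94  95  92  93  65 239]
 [ 86  90  98  91  93  96  87  90  68 224]
 [111  87  88  78  84  77 111  78  71 239]
 [241 146  75 117 113 112 251 108 100 236]]
```

Emit:
move_arm(
  plan=[
    [0,0,0,0,0,0.1,0.7],
    [0,0,0,0,0,0.2,0.7],
    [0,0,0,0,0,0.2,0.7],
  ],
)

```text
time_s: 12.8
position: [0.5196, -0.3971, -0.0322]
tool_rot: [[-0.945, 0.328, 0.0], [0.328, 0.945, -0.001], [-0.001, -0.001, -1.0]]
ft_force: [-3.8, 3.1, 13.1]
grip_width: 0.0726
gripper_force: 6.5
```

Emit:
move_arm(
  plan=[
    [0,0,0,0,0,0.1,0.7],
    [0,0,0,0,0,0.2,0.7],
    [0,0,0,0,0,0.2,0.7],
  ],
)

```text
time_s: 13.1
position: [0.5197, -0.3972, -0.0323]
tool_rot: [[-0.945, 0.328, 0.001], [0.328, 0.945, -0.002], [-0.001, -0.002, -1.0]]
ft_force: [-8.4, 6.7, 27.1]
grip_width: 0.0728
gripper_force: 13.7
```

Emit:
move_arm(
  plan=[
    [0,0,0,0,0,-0.7,0.7],
    [0,0,0,0,0,-0.7,0.7],
    [0,0,0,0,0,-0.7,0.7],
  ],
)

```text
time_s: 13.4
position: [0.5195, -0.397, -0.0292]
tool_rot: [[-0.945, 0.328, -0.0], [0.328, 0.945, -0.001], [0.0, -0.001, -1.0]]
ft_force: [1.2, 0.5, -0.3]
grip_width: 0.0723
gripper_force: 0.0
```

Emit:
move_arm(
  plan=[
    [0,0,0,0,0,0,-1],
    [0,0,0,0,0,0,-1],
    [0,0,0,0,0,0,-1],
    [0,0,0,0,0,0,-1],
    [0,0,0,0,0,0,-1],
  ],
  squeeze=40,
)

```text
time_s: 13.9
position: [0.5194, -0.3971, -0.029]
tool_rot: [[-0.945, 0.328, -0.001], [0.328, 0.945, -0.001], [0.0, -0.001, -1.0]]
ft_force: [-1.4, 0.2, 3.6]
grip_width: 0.0643
gripper_force: 43.9
```

```bash
python3 - <<'E'
from h import *
st()
E
```

```text
{'time_s': np.float64(13.9), 'q': array([ -47.7262,   45.3043,   72.7001,   -0.0543,   61.9858, -118.5451]), 'position': array([ 0.5194, -0.3971, -0.029 ]), 'ft_force': array([-1.4112,  0.1615,  3.569 ]), 'wrist_torque': array([0.101 , 0.3448, 0.0779]), 'grip_width': np.float64(0.0643), 'gripper_force': np.float64(43.9238)}
[[-0.9446  0.3281 -0.0005]
 [ 0.3281  0.9446 -0.0007]
 [ 0.0003 -0.0008 -1.    ]]
```

Emit:
move_arm(
  plan=[
    [0,0,0,0,0,-0.3,-1],
    [0,0,0,0,0,-1.5,-1],
    [0,0,0,0,0,-4,-1],
    [0,0,0,0,0,-8,-1],
    [0,0,0,0,0,-10,-1],
  ],
  squeeze=60,
)

```text
time_s: 14.4
position: [0.5204, -0.3977, 0.0748]
tool_rot: [[-0.945, 0.328, 0.003], [0.328, 0.945, -0.004], [-0.004, -0.003, -1.0]]
ft_force: [0.8, 0.9, -1.6]
grip_width: 0.0633
gripper_force: 66.3
```

Emit:
move_arm(
  plan=[
    [0,0,0,0,0,0,-1],
    [0,0,0,0,0,0,-1],
  ],
)

```text
time_s: 14.6
position: [0.5193, -0.3967, 0.0707]
tool_rot: [[-0.945, 0.328, -0.001], [0.328, 0.945, -0.0], [0.0, -0.0, -1.0]]
ft_force: [0.1, 1.1, -1.9]
grip_width: 0.0632
gripper_force: 66.3
```

```bash
python3 - <<'E'
from h import *
st();S=env.get_image("side");s=env.observe();p=np.array(s["position"])
for r in env.outline_of("phone",S)[:3]: print(r["conf"],r["bbox"])
for k in("phone_mid","phone_end"):
  for r in env.tip_of(k,S)[:3]: print(k,r["conf"],r["pixel"])
print([proj(S,[p[0],p[1],p[2]+d]) for d in (.028,.035)])
# jig refine from top, image now maybe unobstructed
T=env.get_image("top")
for k,z in(("jig",.010),("side_pins",.027),("end_stop",.028)):
  for r in env.outline_of(k,T)[:2]:
    ys,xs=np.nonzero(r["mask"]);P=np.array([at(T,q,z)[:2] for q in zip(xs,ys)],np.float32)*1000
    print(k,r["conf"],np.round(r["bbox"]),cv2.minAreaRect(P))
E
```

```text
{'time_s': np.float64(14.6), 'q': array([ -47.7167,   38.6433,   67.7331,   -0.0382,   73.6348, -118.5477]), 'position': array([ 0.5193, -0.3967,  0.0707]), 'ft_force': array([ 0.1425,  1.0573, -1.8792]), 'wrist_torque': array([ 0.018 ,  0.0261, -0.047 ]), 'grip_width': np.float64(0.0632), 'gripper_force': np.float64(66.279)}
[[-0.9446  0.3282 -0.0006]
 [ 0.3282  0.9446 -0.0003]
 [ 0.0005 -0.0005 -1.    ]]
0.96 [315.6, 250.3, 87.7, 27.6]
0.61 [259.6, 257.4, 37.5, 26.7]
phone_mid 0.63 [258.1, 257.8]
phone_mid 0.62 [316.0, 245.1]
phone_end 0.98 [350.4, 245.7]
phone_end 0.97 [272.4, 246.2]
[[np.float64(316.26603258053694), np.float64(249.51130961016887)], [np.float64(316.6031264058), np.float64(246.44837441025402)]]
jig 0.8 [244. 177.  40.  51.] ((584.873779296875, -70.12278747558594), (124.20243835449219, 163.5097198486328), 89.34144592285156)
end_stop 0.73 [162. 209.  70.  67.] ((485.9053955078125, 180.75637817382812), (198.4395751953125, 204.8788299560547), 86.50888061523438)
end_stop 0.49 [246. 175.  20.   3.] ((598.4598999023438, -68.91452026367188), (62.714805603027344, 19.090003967285156), 88.82996368408203)
```

```bash
python3 - <<'E'
from h import *
T=env.get_image("top"); im=cv2.imread("pics/top0.png").astype(float).mean(2)
def fit(pts,z,axis):
    P=np.array([at(T,p,z)[:2] for p in pts])*1000
    for _ in range(3):
        a=np.polyfit(P[:,axis],P[:,1-axis],1); r=P[:,1-axis]-np.polyval(a,P[:,axis]); P=P[abs(r)<max(2*r.std(),.3)]
    print(axis,"slope deg",np.degrees(np.arctan(a[0])).round(2),"n",len(P),"rms",r.std().round(2)); return a
def cross(v,rising,th=150):
    # subpixel threshold crossing
    for i in range(len(v)-1):
        if (v[i]-th)*(v[i+1]-th)<=0 and (v[i+1]>v[i])==rising: return i+(th-v[i])/(v[i+1]-v[i])
L=[];Rr=[];B=[]
for r in range(172,222):
    c=cross(im[r,215:240],False); L+= [(215+c,r)] if c is not None else []
    c=cross(im[r,255:275],True); Rr+= [(255+c,r)] if c is not None else []
for c in range(229,260):
    k=cross(im[218:240,c],True); B+= [(c,218+k)] if k is not None else []
aL=fit(L,.005,0);aR=fit(Rr,.005,0);aB=fit(B,.005,1)
# note near/left faces: base edge visible depends on camera; print centre
for x in(450,520,590): print(x,np.polyval(aL,x),np.polyval(aR,x))
print("near edge x at y=-65:",np.polyval(aB,-65))
# bright blobs: pins, rests
sub=im[165:225,222:266]
for th in(150,):
    n,lab,stt,cen=cv2.connectedComponentsWithStats((sub>th).astype(np.uint8))
    for i in range(1,n):
        if 2<=stt[i,4]<60:
            m=(lab==i); w=(sub-100)*cv2.dilate(m.astype(np.uint8),np.ones((3,3))); w[w<0]=0; ys,xs=np.mgrid[:sub.shape[0],:sub.shape[1]]
            q=((w*xs).sum()/w.sum()+222,(w*ys).sum()/w.sum()+165); print(np.round(q,1),stt[i,4],at(T,q,.016)[:2],at(T,q,.027)[:2])
E
```

```text
0 slope deg -2.21 n 49 rms 0.46
0 slope deg -1.75 n 43 rms 0.1
1 slope deg 3.61 n 30 rms 0.52
450 0.047304913862117104 -127.04212498619276
520 -2.6529738261883367 -129.18548353735284
590 -5.35325256623879 -131.3288420885129
near edge x at y=-65: 423.3251748910105
[236.3 172.1] 18 [ 0.6009 -0.0444] [ 0.5989 -0.0448]
[251.8 172.4] 20 [ 0.5989 -0.0934] [ 0.5969 -0.0933]
[230.8 182.6] 8 [ 0.5675 -0.0265] [ 0.5658 -0.027 ]
[238.7 183.3] 9 [ 0.5649 -0.0516] [ 0.5633 -0.0518]
[248.9 183.4] 10 [ 0.5637 -0.0837] [ 0.5621 -0.0837]
[230.  214.5] 7 [ 0.4669 -0.0226] [ 0.4662 -0.0232]
[238.  214.9] 11 [ 0.4652 -0.0475] [ 0.4645 -0.0478]
[248.4 215.2] 10 [ 0.4636 -0.0798] [ 0.463  -0.0798]
```

```bash
python3 - <<'E'
from h import *
go((.4992,-.071,.08),down(-2.2))
E
```

```text
turn [ -0.03  -0.04 -16.96] shift cm [12.61 30.12 -0.94]
```

Emit:
move_arm(
  plan=[
    [0,0,-4,1.6,3.8,-0.9,-1],
    [0,0,-8,4.7,11.3,-0.9,-1],
    [0,0,-12,7.9,18.8,-0.9,-1],
    [0,0,-16.9,11,26.3,-0.9,-1],
    [0,0,-16.9,12.6,30.1,-0.9,-1],
  ],
)

```text
time_s: 15.55
position: [0.5042, -0.1544, 0.0801]
tool_rot: [[-0.999, 0.037, 0.0], [0.037, 0.999, -0.001], [-0.0, -0.001, -1.0]]
ft_force: [0.4, 0.7, -1.9]
grip_width: 0.0629
gripper_force: 66.3
```

Emit:
move_arm(
  plan=[
    [0,0,0,0,0,0,-1],
    [0,0,0,0,0,0,-1],
    [0,0,0,0,0,0,-1],
    [0,0,0,0,0,0,-1],
  ],
)

```text
time_s: 15.95
position: [0.5048, -0.1575, 0.0798]
tool_rot: [[-0.999, 0.041, 0.0], [0.041, 0.999, -0.001], [-0.0, -0.001, -1.0]]
ft_force: [0.1, -0.2, -1.6]
grip_width: 0.0636
gripper_force: 66.4
```

```bash
python3 - <<'E'
from h import *
st();go((.4992,-.071,.003),down(-2.2))
S=env.get_image("side");T=env.get_image("top")
for im in(S,T):
  for r in env.outline_of("phone",im)[:3]: print(r["conf"],r["bbox"])
p=env.observe()["position"]; print(proj(S,np.array(p)+[0,0,.031]))
E
```

```text
{'time_s': np.float64(15.95), 'q': array([ -30.1349,   27.2163,   88.8621,   -0.0569,   63.8899, -117.7587]), 'position': array([ 0.5048, -0.1575,  0.0798]), 'ft_force': array([ 0.148 , -0.2284, -1.5749]), 'wrist_torque': array([ 0.0242,  0.0307, -0.0009]), 'grip_width': np.float64(0.0636), 'gripper_force': np.float64(66.4106)}
[[-0.9992  0.041   0.    ]
 [ 0.041   0.9992 -0.001 ]
 [-0.0001 -0.001  -1.    ]]
turn [-0.06  0.   -0.15] shift cm [0.91 8.62 7.67]
0.68 [259.9, 256.4, 39.8, 27.2]
0.59 [253.4, 197.2, 69.1, 23.5]
0.46 [218.4, 211.4, 2.8, 3.3]
0.77 [308.9, 216.3, 12.1, 18.7]
0.39 [274.8, 212.1, 21.9, 18.7]
[np.float64(253.8206274112507), np.float64(194.00022549404343)]
```

Emit:
move_arm(
  plan=[
    [0,0,-0.1,0.5,4,0,-1],
    [0,0,-0.1,0.9,8.6,0,-1],
    [0,0,-0.1,0.9,8.6,3,-1],
    [0,0,-0.1,0.9,8.6,6,-1],
    [0,0,-0.1,0.9,8.6,7.7,-1],
  ],
)

```text
time_s: 16.65
position: [0.4983, -0.0696, 0.0011]
tool_rot: [[-0.999, 0.037, -0.002], [0.037, 0.999, -0.0], [0.002, -0.0, -1.0]]
ft_force: [0.6, -0.8, -0.8]
grip_width: 0.0634
gripper_force: 66.5
```

Emit:
move_arm(
  plan=[
    [0,0,0,0,0,0,-1],
    [0,0,0,0,0,0,-1],
    [0,0,0,0,0,0,-1],
  ],
)

```text
time_s: 16.95
position: [0.4997, -0.0704, 0.0039]
tool_rot: [[-0.999, 0.038, 0.002], [0.038, 0.999, -0.002], [-0.002, -0.002, -1.0]]
ft_force: [-0.4, -0.4, -1.9]
grip_width: 0.0634
gripper_force: 66.5
```

```bash
python3 - <<'E'
from h import *
st();go((.4992,-.071,-.010),down(-2.2))
S=env.get_image("side");T=env.get_image("top")
for r in env.outline_of("phone",S)[:3]: print(r["conf"],r["bbox"])
p=env.observe()["position"]; print(proj(S,np.array(p)+[0,0,.031]))
for k in("phone_end","phone_mid"):
  for im,n in((S,"S"),(T,"T")):
    for r in env.tip_of(k,im)[:3]: print(n,k,r["conf"],r["pixel"],at(im,r["pixel"],p[2]+.0315))
E
```

```text
{'time_s': np.float64(16.95), 'q': array([ -21.4619,   31.8234,   97.3323,   -0.0635,   50.7241, -109.2455]), 'position': array([ 0.4997, -0.0704,  0.0039]), 'ft_force': array([-0.3896, -0.4311, -1.8936]), 'wrist_torque': array([ 0.0419, -0.0581,  0.0389]), 'grip_width': np.float64(0.0634), 'gripper_force': np.float64(66.5289)}
[[-0.9993  0.038   0.0016]
 [ 0.038   0.9993 -0.0016]
 [-0.0017 -0.0015 -1.    ]]
turn [-0.09  0.1   0.02] shift cm [ 0.05 -0.06  1.39]
0.83 [234.9, 208.1, 61.0, 19.2]
0.67 [260.9, 256.4, 38.1, 26.7]
[np.float64(236.86720889426178), np.float64(206.85745447830934)]
S phone_end 0.92 [272.9, 243.9] [ 0.5008 -0.2638  0.0352]
S phone_end 0.83 [262.4, 200.5] [ 0.5776 -0.0662  0.0352]
T phone_end 0.96 [292.0, 195.6] [ 0.5202 -0.2158  0.0352]
S phone_mid 0.92 [237.4, 204.6] [ 0.5055 -0.0601  0.0352]
S phone_mid 0.81 [260.5, 256.5] [ 0.4535 -0.2949  0.0352]
T phone_mid 0.58 [302.7, 209.3] [ 0.4772 -0.2471  0.0352]
```

Emit:
move_arm(
  plan=[
    [0,0,0,0,0,0.5,-1],
    [0,0,0,0,0,1,-1],
    [0,0,0,0,0,1.3,-1],
    [0,0,0,0,0,1.3,-1],
    [0,0,0,0,0,1.3,-1],
  ],
)

```text
time_s: 17.8
position: [0.499, -0.07, -0.0103]
tool_rot: [[-0.999, 0.038, -0.0], [0.038, 0.999, -0.001], [0.0, -0.001, -1.0]]
ft_force: [0.0, -0.8, -1.5]
grip_width: 0.0633
gripper_force: 66.5
```

Emit:
move_arm(
  plan=[
    [0,0,0,0,0,0.1,-1],
    [0,0,0,0,0,0.2,-1],
    [0,0,0,0,0,0.2,-1],
    [0,0,0,0,0,0.2,-1],
  ],
)

```text
time_s: 18.2
position: [0.499, -0.07, -0.0121]
tool_rot: [[-0.999, 0.038, -0.0], [0.038, 0.999, -0.001], [0.0, -0.001, -1.0]]
ft_force: [0.0, 0.1, -1.8]
grip_width: 0.0633
gripper_force: 66.5
```

Emit:
move_arm(
  plan=[
    [0,0,0,0,0,0.1,-1],
    [0,0,0,0,0,0.1,-1],
    [0,0,0,0,0,0.1,-1],
  ],
)

```text
time_s: 18.5
position: [0.4991, -0.07, -0.0127]
tool_rot: [[-0.999, 0.038, 0.0], [0.038, 0.999, -0.001], [-0.0, -0.001, -1.0]]
ft_force: [-1.6, 0.3, 6.4]
grip_width: 0.0635
gripper_force: 67.4
```

Emit:
move_arm(
  plan=[
    [0,0,0,0,0,0.1,-1],
    [0,0,0,0,0,0.1,-1],
    [0,0,0,0,0,0.1,-1],
  ],
)

```text
time_s: 18.8
position: [0.4992, -0.0701, -0.0128]
tool_rot: [[-0.999, 0.038, 0.001], [0.038, 0.999, -0.001], [-0.001, -0.001, -1.0]]
ft_force: [-4.2, 0.8, 17.4]
grip_width: 0.0631
gripper_force: 68.8
```

Emit:
move_arm(
  plan=[
    [0,0,0,0,0,-0.16,-1],
    [0,0,0,0,0.3,-0.16,-1],
    [0,0,0,0,0.5,-0.16,-1],
    [0,0,0,0,0.5,-0.16,-1],
  ],
)

```text
time_s: 19.2
position: [0.4992, -0.065, -0.0127]
tool_rot: [[-0.999, 0.038, -0.0], [0.038, 0.999, -0.001], [0.0, -0.001, -1.0]]
ft_force: [-0.7, -1.4, 0.3]
grip_width: 0.0632
gripper_force: 66.8
```

Emit:
move_arm(
  plan=[
    [0,0,0,0,0.1,0,-1],
    [0,0,0,0,0.1,0,-1],
    [0,0,0,0,0.1,0,-1],
  ],
)

```text
time_s: 19.5
position: [0.4992, -0.0647, -0.0127]
tool_rot: [[-0.999, 0.038, -0.0], [0.038, 0.999, -0.002], [0.0, -0.002, -1.0]]
ft_force: [-2.0, -5.9, -1.0]
grip_width: 0.0634
gripper_force: 66.7
```

Emit:
move_arm(
  plan=[
    [0,0,0,0,0.1,0,-1],
    [0,0,0,0,0.1,0,-1],
    [0,0,0,0,0.1,0,-1],
  ],
)

```text
time_s: 19.8
position: [0.4992, -0.0644, -0.0126]
tool_rot: [[-0.999, 0.039, -0.0], [0.039, 0.999, -0.003], [0.0, -0.003, -1.0]]
ft_force: [-3.4, -10.8, 0.2]
grip_width: 0.0635
gripper_force: 66.7
```

```bash
python3 - <<'E'
from h import *
st()
E
```

```text
{'time_s': np.float64(19.8), 'q': array([ -20.7699,   33.3907,   98.2253,   -0.1986,   48.3586, -108.4129]), 'position': array([ 0.4992, -0.0644, -0.0126]), 'ft_force': array([ -3.3621, -10.7821,   0.2367]), 'wrist_torque': array([-1.7984,  0.6034, -0.6616]), 'grip_width': np.float64(0.0635), 'gripper_force': np.float64(66.6708)}
[[-0.9992  0.0388 -0.0005]
 [ 0.0388  0.9992 -0.0026]
 [ 0.0004 -0.0026 -1.    ]]
```

Emit:
move_arm(
  plan=[
    [0,0,1,0,0,0,-1],
    [0,0,1,0,0,0,-1],
    [0,0,1,0,0,0,-1],
  ],
)

```text
time_s: 20.1
position: [0.499, -0.0642, -0.0126]
tool_rot: [[-0.999, 0.054, -0.001], [0.054, 0.999, -0.003], [0.001, -0.003, -1.0]]
ft_force: [-3.2, -10.2, 0.2]
grip_width: 0.0632
gripper_force: 66.9
```

```bash
cat >> h.py <<'E'
def lev():
    s=env.observe(); f=np.array(s["ft_force"]);m=s["wrist_torque"]; p=np.array(s["position"]); a=np.radians(-2.2); R=np.array([[np.cos(a),np.sin(a)],[-np.sin(a),np.cos(a)]])
    print("F",f.round(1),"M",np.round(m,2),"lever mm",round(m[2]/f[1]*1000,1),"jigxy",R@(p[:2]-[.5144,-.0656])*1000,"z",p[2],"yaw",np.degrees(np.arctan2(-s["tool_rot"][0][1],s["tool_rot"][1][1])).round(2),"F jig",(R@f[:2]).round(1))
E
python3 -c "
from h import *
lev()"
```

```text
F [ -3.2 -10.2   0.2] M [-1.55  0.55  0.22] lever mm -21.4 jigxy [-15.4612   0.7591] z -0.012637144667865634 yaw -3.09 F jig [ -2.8 -10.4]
```

Emit:
move_arm(
  plan=[
    [0,0,-0.3,0,-0.15,0,-1],
    [0,0,-0.3,-0.4,-0.15,0,-1],
    [0,0,-0.3,-0.8,-0.15,0,-1],
    [0,0,-0.3,-0.8,-0.15,0,-1],
  ],
)

```text
time_s: 20.5
position: [0.5081, -0.0649, -0.0126]
tool_rot: [[-0.999, 0.05, 0.001], [0.05, 0.999, -0.001], [-0.001, -0.001, -1.0]]
ft_force: [1.0, -1.1, -1.1]
grip_width: 0.0632
gripper_force: 66.7
```

```bash
python3 -c "
from h import *
lev()"
```

```text
F [ 1.  -1.1 -1.1] M [-0.1  -0.14  0.06] lever mm -55.2 jigxy [-6.3418  0.4752] z -0.012646777070676525 yaw -2.85 F jig [ 1.1 -1.1]
```

Emit:
move_arm(
  plan=[
    [0,0,0,-0.1,0,0,-1],
    [0,0,0,-0.2,0,0,-1],
    [0,0,0,-0.2,0,0,-1],
    [0,0,0,-0.2,0,0,-1],
  ],
)

```text
time_s: 20.9
position: [0.5093, -0.065, -0.0126]
tool_rot: [[-0.999, 0.05, 0.0], [0.05, 0.999, -0.001], [-0.0, -0.001, -1.0]]
ft_force: [0.5, 0.3, -1.2]
grip_width: 0.0637
gripper_force: 66.6
```

Emit:
move_arm(
  plan=[
    [0,0,0,-0.1,0,0,-1],
    [0,0,0,-0.2,0,0,-1],
    [0,0,0,-0.2,0,0,-1],
    [0,0,0,-0.2,0,0,-1],
  ],
)

```text
time_s: 21.3
position: [0.5108, -0.0651, -0.0126]
tool_rot: [[-0.999, 0.05, -0.001], [0.05, 0.999, -0.001], [0.001, -0.001, -1.0]]
ft_force: [-3.1, 0.2, 0.2]
grip_width: 0.0633
gripper_force: 66.8
```

Emit:
move_arm(
  plan=[
    [0,0,0,-0.1,0,0,-1],
    [0,0,0,-0.2,0,0,-1],
    [0,0,0,-0.2,0,0,-1],
    [0,0,0,-0.2,0,0,-1],
  ],
)

```text
time_s: 21.7
position: [0.5129, -0.0651, -0.0126]
tool_rot: [[-0.999, 0.05, -0.001], [0.05, 0.999, -0.001], [0.001, -0.001, -1.0]]
ft_force: [-4.6, -1.0, 1.7]
grip_width: 0.0633
gripper_force: 66.9
```

```bash
python3 -c "
from h import *
lev()"
```

```text
F [-4.6 -1.   1.7] M [-0.04  0.82 -0.03] lever mm 33.7 jigxy [-1.5233  0.4129] z -0.012625589825695387 yaw -2.85 F jig [-4.5 -1.2]
```

Emit:
move_arm(
  plan=[
    [0,0,0,-0.1,0,0,-1],
    [0,0,0,-0.2,0,0,-1],
    [0,0,0,-0.2,0,0,-1],
    [0,0,0,-0.2,0,0,-1],
  ],
)

```text
time_s: 22.1
position: [0.5147, -0.0652, -0.0126]
tool_rot: [[-0.999, 0.05, -0.001], [0.05, 0.999, -0.001], [0.001, -0.001, -1.0]]
ft_force: [-6.7, -0.2, 0.7]
grip_width: 0.0628
gripper_force: 67.0
```

Emit:
move_arm(
  plan=[
    [0,0,0,-0.1,0,0,-1],
    [0,0,0,-0.2,0,0,-1],
    [0,0,0,-0.2,0,0,-1],
    [0,0,0,-0.2,0,0,-1],
  ],
)

```text
time_s: 22.5
position: [0.5146, -0.0652, -0.0127]
tool_rot: [[-0.999, 0.049, -0.006], [0.049, 0.999, -0.0], [0.006, -0.0, -1.0]]
ft_force: [-14.4, -2.2, 7.4]
grip_width: 0.063
gripper_force: 67.8
```

```bash
python3 -c "
from h import *
lev()"
```

```text
F [-14.4  -2.2   7.4] M [-0.35  2.35 -0.05] lever mm 24.2 jigxy [0.1917 0.4546] z -0.012697050040809066 yaw -2.83 F jig [-14.3  -2.8]
```

Emit:
move_arm(
  plan=[
    [0,0,0,0,0.1,-0.05,-1],
    [0,0,0,-0.05,0.2,-0.05,-1],
    [0,0,0,-0.05,0.2,-0.05,-1],
    [0,0,0,-0.05,0.2,-0.05,-1],
  ],
)

```text
time_s: 22.9
position: [0.5146, -0.0648, -0.0126]
tool_rot: [[-0.999, 0.049, -0.007], [0.049, 0.999, -0.002], [0.007, -0.003, -1.0]]
ft_force: [-17.4, -13.4, 2.8]
grip_width: 0.0632
gripper_force: 67.1
```

```bash
python3 -c "
from h import *
lev()"
```

```text
F [-17.4 -13.4   2.8] M [-2.13  2.84 -0.1 ] lever mm 7.6 jigxy [0.2146 0.7738] z -0.012643447264323114 yaw -2.83 F jig [-16.9 -14. ]
```

Emit:
move_arm(
  plan=[
    [0,0,0,0.3,0,0,-1],
    [0,0,0,0.3,0,0,-1],
    [0,0,0,0.3,0,0,-1],
    [0,0,0,0.3,0,0,-1],
  ],
)

```text
time_s: 23.3
position: [0.5144, -0.0649, -0.0122]
tool_rot: [[-0.999, 0.05, -0.001], [0.05, 0.999, -0.003], [0.001, -0.003, -1.0]]
ft_force: [-8.2, -10.9, -1.9]
grip_width: 0.0629
gripper_force: 67.3
```

```bash
python3 -c "
from h import *
lev()"
```

```text
F [ -8.2 -10.9  -1.9] M [-1.71  1.19 -0.05] lever mm 4.2 jigxy [-0.0439  0.6917] z -0.012249723997439378 yaw -2.84 F jig [ -7.8 -11.2]
```

Emit:
move_arm(
  plan=[
    [0,0,0,-0.2,0,0,-1],
    [0,0,0,-0.4,0,0,-1],
    [0,0,0,-0.45,0,0,-1],
    [0,0,0,-0.45,0,0,-1],
    [0,0,0,-0.45,0,0,-1],
  ],
  squeeze=80,
)

```text
time_s: 23.8
position: [0.5146, -0.0648, -0.0124]
tool_rot: [[-0.999, 0.049, -0.011], [0.049, 0.999, -0.002], [0.011, -0.003, -1.0]]
ft_force: [-25.2, -14.2, 10.6]
grip_width: 0.0627
gripper_force: 89.4
```

```bash
python3 - <<'E'
from h import *
lev(); st()
S=env.get_image("side");T=env.get_image("top"); p=np.array(env.observe()["position"])
for im,n in((S,"S"),(T,"T")):
  for k in("phone_end","phone_mid"):
    for r in env.tip_of(k,im)[:3]: print(n,k,r["conf"],r["pixel"],at(im,r["pixel"],.0185))
a=np.radians(-2.8);u=np.array([np.cos(a),np.sin(a),0])
c=np.array([.5145,-.0636,.0185]);print("expected mid/end px S",proj(S,c),proj(S,c+.075*u))
E
```

```text
F [-25.2 -14.2  10.6] M [-2.29  3.98 -0.11] lever mm 7.5 jigxy [0.2006 0.8408] z -0.012420465295844625 yaw -2.8 F jig [-24.6 -15.2]
{'time_s': np.float64(23.8), 'q': array([ -20.0872,   34.5528,   95.2504,   -0.4151,   50.731 , -107.0243]), 'position': array([ 0.5146, -0.0648, -0.0124]), 'ft_force': array([-25.1663, -14.2043,  10.6066]), 'wrist_torque': array([-2.2921,  3.978 , -0.1061]), 'grip_width': np.float64(0.0627), 'gripper_force': np.float64(89.3945)}
[[-0.9988  0.0488 -0.0107]
 [ 0.0488  0.9988 -0.0021]
 [ 0.0106 -0.0026 -0.9999]]
S phone_end 0.96 [272.6, 245.0] [ 0.5108 -0.2459  0.0185]
S phone_end 0.9 [263.4, 204.7] [ 0.5838 -0.0614  0.0185]
S phone_end 0.73 [380.3, 268.7] [ 0.6752 -0.4189  0.0185]
S phone_mid 0.91 [242.2, 206.6] [ 0.5257 -0.0474  0.0185]
S phone_mid 0.72 [260.2, 255.3] [ 0.4662 -0.27    0.0185]
S phone_mid 0.4 [243.7, 216.8] [ 0.5056 -0.0999  0.0185]
T phone_end 0.81 [292.5, 196.7] [ 0.5185 -0.2193  0.0185]
T phone_end 0.65 [141.6, 218.3] [0.4609 0.2515 0.0185]
T phone_mid 0.91 [304.5, 209.8] [ 0.4767 -0.2552  0.0185]
expected mid/end px S [np.float64(240.96501535595766), np.float64(210.0070423688259)] [np.float64(266.1925997509996), np.float64(205.22661835615403)]
```

Emit:
move_arm(
  plan=[
    [0,-0.3,0,0,-0.03,-0.08,-1],
    [0,-0.5,0,-0.08,-0.03,-0.1,-1],
    [0,-0.5,0,-0.1,-0.03,-0.1,-1],
    [0,-0.5,0,-0.1,-0.03,-0.1,-1],
    [0,-0.5,0,-0.1,-0.03,-0.1,-1],
  ],
)

```text
time_s: 24.6
position: [0.5148, -0.0647, -0.0124]
tool_rot: [[-0.999, 0.049, -0.004], [0.049, 0.999, -0.002], [0.004, -0.002, -1.0]]
ft_force: [-23.8, -13.6, 2.6]
grip_width: 0.0623
gripper_force: 88.9
```

```bash
python3 -c "
from h import *
lev(); st()"
```

```text
F [-23.8 -13.6   2.6] M [-2.3   3.97 -0.12] lever mm 9.1 jigxy [0.403  0.8798] z -0.012353595926182515 yaw -2.8 F jig [-23.3 -14.5]
{'time_s': np.float64(24.6), 'q': array([ -20.1633,   34.4392,   95.5113,   -0.2138,   50.2397, -107.2284]), 'position': array([ 0.5148, -0.0647, -0.0124]), 'ft_force': array([-23.8493, -13.6092,   2.5763]), 'wrist_torque': array([-2.2985,  3.9746, -0.1232]), 'grip_width': np.float64(0.0623), 'gripper_force': np.float64(88.8882)}
[[-0.9988  0.0488 -0.0041]
 [ 0.0488  0.9988 -0.0015]
 [ 0.004  -0.0017 -1.    ]]
```

Emit:
move_arm(
  plan=[
    [0,0,0,0,0,0,-1],
    [0,0,0,0,0,0,-1],
    [0,0,0,0,0,0,-1],
    [0,0,0,0,0,0,-1],
    [0,0,0,0,0,0,-1],
  ],
)

```text
time_s: 25.1
position: [0.5148, -0.0648, -0.0124]
tool_rot: [[-0.999, 0.049, -0.004], [0.049, 0.999, -0.002], [0.004, -0.002, -1.0]]
ft_force: [-24.6, -13.3, 3.0]
grip_width: 0.0625
gripper_force: 88.9
```

```bash
python3 -c "
from h import *
lev(); print(env.close_job())"
```

```text
F [-24.6 -13.3   3. ] M [-2.33  3.92 -0.14] lever mm 10.9 jigxy [0.412  0.8431] z -0.012363323442365362 yaw -2.8 F jig [-24.1 -14.2]
the job is handed in; nothing more can be done
None
```

The job is handed in at 25.1 s: the scanner trigger was squeezed fully in and sprang out, then the phone was seated in the jig and is still held there at about 24 N against the end stop and 14 N against the side pins. By the force and moment readings it bears on the stop and both pins; I had no pictures left to check the seat by eye.

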